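Seat a shaft in the V-groove fixture

TASK

Take the steel shaft from the orange rest, lay it in the open V-groove of the fixture, and slide it gently along the groove, under the sprung hold-down in the blue hood, until it bears firmly on the cushioned stop hidden inside. The hold-down drags on the shaft before the stop is reached; do not press hard on the stop, let go with the shaft still resting against it, and leave the other things alone.

Things in the scene. Friction and masses are not known exactly. Their poses are not given: they have to be found in the camera images.
- shaft_mid (a point): centre of the loose steel shaft: plain round bar, diameter 24 mm, length 100 mm (all sizes here in mm), both ends alike with 5 mm rounded chamfers, about 0.3 kg; x axis = its long axis. It starts lying in the two saddles of the rest, axis level, 33 mm above the table; the saddles are 8 mm thick plates centred 34 mm to either side of the shaft's centre, so that its middle 60 mm is free to grasp.
- shaft: the same steel shaft (its origin is its centre)
- rest: fixed orange plastic rest, base 90 x 50 x 8 with two V saddles up to 27 mm high; origin under its centre, x along the shaft that lies in it
- fixture: fixed steel V-groove block on a base plate (220 x 84 x 8). Origin on the table under the groove line; x runs along the groove from the open end (x = -110) towards the hood, z up. Block 44 wide, flat top 32 high; the groove is a 90 degree V, 20 wide at the top, 10 deep, x = -110 to +80, bottom line 22 above the table at y = 0. A shaft in it has its axis 39 above the table, 7 above the flat top.
- groove_line (a point): the point of the fixture 39 mm straight above its origin, on the line where the shaft's axis lies when it rests in the groove; axes as the fixture
- hood: blue hood fixed over the far end of the groove; origin and axes as the fixture. Spans x = +10 (open mouth) to +81, 44 wide, 63 high (hold-down knob above it to 96); tunnel 34 wide, up to 58 high: a shaft in the groove clears it. Inside, the stop face lies anywhere from x = +45 to +70, new each time, not seen or measured, only felt. It is cushioned: 4 N per mm, and drag keeps the shaft on it.
- hold_down (a joint): vertical sprung plunger with a small roller (radius 8) at x = +26 in the fixture; 0 = down, about 0.0015 m = lifted by the shaft beneath it; 0.008 is its limit. It presses on the shaft with some 6 N: nosing the shaft under it takes up to about 6 N of push, sliding it on then 2 to 4 N; neither is the stop. Before the hold-down the shaft slides with about 1 N.
- eraser: bystander: white and blue eraser, 20 x 42 x 12
- cap_nut: bystander: black cap nut, 24 across, 17 high
Not all that is in view belongs to the job. Several things have the shape of the shaft; the one meant has the colours described above.

How it is judged (in metres and radians):
On the way:
1. the shaft lies in the groove, short of the stop (y of shaft_mid in the frame of groove_line between -0.003 and 0.003 m and z of shaft_mid in the frame of groove_line between -0.003 and 0.003 m and x of shaft_mid in the frame of groove_line between -0.13 and -0.02 m and angle between the x axis of shaft_mid and the x axis of groove_line, either way round below 0.08 rad), for 0.1 s.
At the end, for the whole second after the job is handed in: the shaft lies released and at rest in the groove (axis within 2.5 mm and 0.05 rad of the groove line), under the lifted hold-down, its end still bearing on the stop in the hood with more than 0.5 N (contact force between shaft and hood above 0.5 N and value of joint hold_down above 0.0008 m and angle between the x axis of shaft_mid and the x axis of groove_line, either way round below 0.05 rad and y of shaft_mid in the frame of groove_line between -0.0025 and 0.0025 m and z of shaft_mid in the frame of groove_line between -0.0025 and 0.0025 m and linear speed of shaft below 0.01 m/s and contact force between shaft and the fingers below 0.1 N); the robot touches nothing.
It fails at once if the shaft presses on the stop (or hits the hood) with more than 15 N (contact force between shaft and hood above 15 N).
It fails at once if a bystander is moved by more than 20 mm (distance of any of eraser, cap_nut from where it was at the start of the episode above 0.02 m).
It also fails if it takes over 72 s, if anything falls off the work surface, if the arm or the gripper's body presses on something with over 40 N, if the wrist force passes 120 N, or if a joint passes its speed limit or range.

ROBOT

A 6-joint arm with a two-finger parallel gripper is mounted at the origin on a cart in front of the work surface, level with it; the furniture and walls round the work are solid. World frame = base frame: x ahead of the robot, y to its left, z up, the work surface at z = 0. Lengths are in mm, angles in rad, forces in N, time in s.
With the tool pointing down it reaches from about 275 to 1000 mm from the base axis. Payload 8.4 kg.
Tool frame: the origin (TCP) lies at the centre of the arm's flange, where the gripper is bolted on; the fingertips stand 173 mm ahead of it and the grasp point (between the pads) lies 155 mm ahead of it; z points along the fingers, y is the direction in which the jaws open and shut (so a half turn about z gives the same grasp; the last joint's range is limited). The gripper opens to 85 mm and grips with 20 to 120 N. Pads are 22 mm wide; open, the fingers measure 114 mm over their backs; the gripper's body (76 mm by 85 mm) begins 54 mm behind the grasp point. The pads swing forward as they close: fully open they stand 13 mm farther back than shut.
Start: joints at [1.232, 0.353, 1.633, -0, 1.155, -0.002], TCP at [206.542, 589.89, 404.681] pointing down, gripper open.
Joint ranges: [-2.63, 2.63], [-0.92, 2.1], [0.06, 2.66], [-1.3, 4.44], [0, 2.69], [-3.02, 3.02]. Speed limits (rad/s): [2.22, 2.22, 2.79, 3.14, 3.14, 3.14].

INTERFACE

Orientations are given as [roll, pitch, yaw] about the fixed x, y, z axes, in that order (R = Rz(yaw) Ry(pitch) Rx(roll)).
In Python, from rig import sense, grab_frame, camera_model, sign_off gives the robot as it stands. The module is installed in compiled form; this text tells all that it offers.
- The arm moves only by the tool step_arm, never from a script. Its argument "commands" is a list of rows, each a list of 3 entries, a list of its own where there are three numbers: the shift along the tool's x, y, z in mm, then the turn about the tool's z in rad, then the opening, from 0 (shut) to 1 (fully open). A call has 1 to 20 rows; each row shifts and turns the pose as measured when the row begins, along the tool's axes as they then stand; what a row does not reach is not made up. A row lasts 1/8 s, in which the tool goes at most 62.5 mm and 10.7 degrees, less where a joint would pass 70% of its speed; a pose out of reach is approached as far as the arm can. A call with a gripper value outside its range is refused whole. The fingers move at their own pace and stop on an object; "force" is the grip in N (left out, the last holds). Time passes only in rows, so rows that do not move let the fingers close. It gives the time, the measured TCP pose, the force and the opening at its end, in the units of the state.
- sense(): the state, without advancing time (a new reading comes with each control period).
- grab_frame(name): name is "scene" or "side" or "wrist"; returns the picture (420x560x3 uint8, blue, green, red); there is no depth.
- camera_model(name): a dict with "fx", "fy", "cx", "cy" (pixels), "R" (3x3) and "t" (3): a world point X has camera coordinates R X + t. Camera axes: x right, y down, z forward; pixel columns grow to the right and rows downward; lengths in mm; the calibration is good to about 2 mm. A picture is of the moment at which its call begins: read the wrist's pose just before it. camera_model takes no time and is no camera call; for the wrist camera it gives the pose at the moment of the call.
- sign_off(): hands the job in, once; it reports no verdict.
The state is a dict: "clock": time; "qpos": joint angles; "qvel": joint speeds; "joint_efforts": joint torques, N m; "eef_pos": TCP position; "tcp_rot": TCP orientation; "contact_force": force on the tool from outside, world axes, zero at the start; "wrist_torque": the same for the moment, N m; "opening": opening from 0.0 (shut) to 1.0 (fully open).
Only numpy, scipy, OpenCV 4.12 (cv2) and the standard library are available. Lean on these libraries where they do the work, as an engineer would, in place of code of your own. Each camera call takes 0.05 s, during which the arm holds its last target. There are 200 camera calls.

## Working session

There is one attempt and no reset: what is moved stays moved. The work goes in short steps, Python scripts to look and compute and a tool call to move; the robot and the scene stay as the last step left them, time stands still between calls to the robot, and variables do not carry over. Pictures are saved under pics/ and viewed, about 8 in all and at most 12, crops included, and the job is handed in when it is done.

Besides the shell and the picture viewer there is one more tool, called after "Emit:" as name(argument=value, ...), one argument or row to a line, values as JSON. step_arm: Moves the arm, as the interface text tells. Its arguments: {"type":"object","properties":{"commands":{"type":"array","items":{"type":"array"}},"force":{"type":"number"}},"required":["commands"]}

```bash
mkdir -p pics; python3 - <<'E'
from rig import *
import cv2,numpy as np
s=sense();print({k:np.round(v,3) for k,v in s.items()})
for n in("scene","side"):
    cv2.imwrite(f"pics/{n}0.png",grab_frame(n)); m=camera_model(n);print(n,{k:np.round(v,3).tolist() for k,v in m.items()})
E
```

```text
{'clock': np.float64(0.0), 'qpos': array([ 1.232,  0.354,  1.634, -0.   ,  1.155, -0.002]), 'qvel': array([-0.   , -0.001, -0.001,  0.001,  0.001,  0.   ]), 'joint_efforts': array([-0.0000e+00, -6.0523e+01, -3.4207e+01, -0.0000e+00,  9.0000e-03,
       -0.0000e+00]), 'eef_pos': array([206.458, 589.662, 403.962]), 'tcp_rot': array([-3.14 ,  0.   ,  2.805]), 'contact_force': array([-0.049, -0.187,  0.418]), 'wrist_torque': array([-0.038,  0.016, -0.011]), 'opening': np.float64(1.004)}
scene {'fx': 520.075, 'fy': 520.075, 'cx': 273.457, 'cy': 204.572, 'R': [[0.507, -0.862, -0.005], [-0.516, -0.299, -0.802], [0.69, 0.41, -0.597]], 't': [-208.323, 344.625, 851.117]}
side {'fx': 379.866, 'fy': 379.866, 'cx': 274.564, 'cy': 210.467, 'R': [[-0.999, 0.043, 0.001], [0.024, 0.569, -0.822], [-0.036, -0.821, -0.57]], 't': [517.35, 23.578, 1080.61]}
```

View pics/scene0.png

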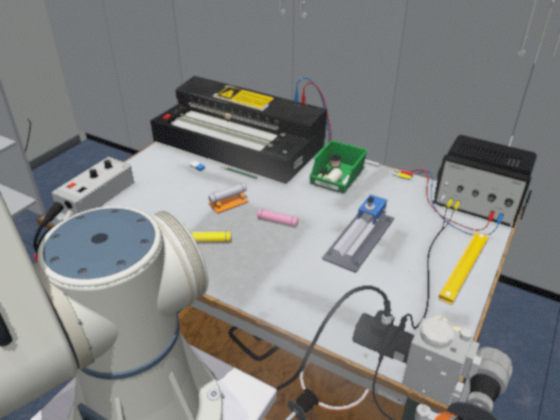

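View pics/side0.png

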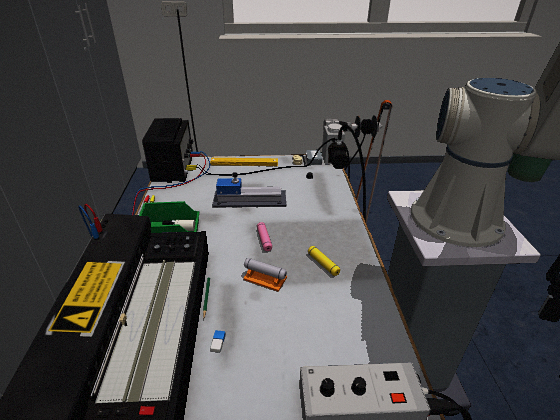

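The scene view shows the steel shaft on its orange rest at (228,193) and the fixture at (362,238) with the blue hood at (372,208). In the side view they're at (265,272) and (250,196). The pink and yellow bars are decoys.

```bash
cat > h.py <<'E'
import cv2,numpy as np
from rig import *
def ray(m,u,v,z):
    R=np.array(m["R"]);t=np.array(m["t"]);c=-R.T@t
    d=R.T@np.array([(u-m["cx"])/m["fx"],(v-m["cy"])/m["fy"],1]);return c+d*(z-c[2])/d[2]
def proj(m,X):
    p=np.array(m["R"])@np.array(X)+np.array(m["t"]);return np.array([m["fx"]*p[0]/p[2]+m["cx"],m["fy"]*p[1]/p[2]+m["cy"]])
E
python3 - <<'E'
from h import *
pts={"scene":{"shaftA":(210,197,33),"shaftB":(245,187,33),"rest":(228,200,12),"fixnear":(326,250,0),"fixnear2":(360,266,0),"fixR":(394,214,0),"hoodtop":(373,207,63),"grooveA":(341,250,32),"knob":(374,198,96),"cap":(193,0,0)},
"side":{"shaftA":(248,263,33),"shaftB":(285,272,33),"rest":(264,276,12),"fixnear":(286,205,0),"fixnear2":(286,190,0),"hoodtop":(229,181,63),"grooveA":(286,191,32),"knob":(235,175,96),"fixR":(213,205,0)}}
for n in pts:
    m=camera_model(n)
    for k,(u,v,z) in pts[n].items(): print(n,k,ray(m,u,v,z).round(0))
E
```

```text
scene shaftA [512. 242.  33.]
scene shaftB [592. 190.  33.]
scene rest [548. 213.  12.]
scene fixnear [514. -77.   0.]
scene fixnear2 [ 504. -164.    0.]
scene fixR [ 718. -163.    0.]
scene hoodtop [ 636. -133.   63.]
scene grooveA [ 497. -119.   32.]
scene knob [ 626. -136.   96.]
scene cap [1973. 1422.    0.]
side shaftA [588. 195.  33.]
side shaftB [504. 229.  33.]
side rest [552. 218.  12.]
side fixnear [480. -90.   0.]
side fixnear2 [ 474. -176.    0.]
side hoodtop [ 648. -132.   63.]
side grooveA [ 478. -118.   32.]
side knob [ 627. -109.   96.]
side fixR [ 698. -100.    0.]
```

Emit:
step_arm(
  commands=[
    [[-40, -22, 6], 0, 1],
    [[-40, -22, 6], 0, 1],
    [[-40, -22, 6], 0, 1],
    [[-40, -22, 6], 0, 1],
    [[-40, -22, 6], 0, 1],
    [[-40, -22, 6], 0, 1],
    [[-40, -22, 6], 0, 1],
    [[-40, -22, 6], 0, 1],
    [[-40, -22, 6], 0, 1],
    [[-40, -22, 6], 0, 1],
    [[-40, -22, 6], 0, 1],
    [[0, 0, 0], 0.08, 1],
    [[0, 0, 0], 0.08, 1],
    [[0, 0, 0], 0, 1],
  ],
)

```text
clock: 1.85
eef_pos: [551.4, 202.7, 331.7]
tcp_rot: [-3.136, -0.003, 2.642]
contact_force: [-0.4, 0.5, -0.5]
opening: 1.004
```

```bash
python3 - <<'E'
from h import *
s=sense();print(s["eef_pos"],s["tcp_rot"],s["contact_force"])
m=camera_model("wrist");cv2.imwrite("pics/w1.png",grab_frame("wrist"))
import json;json.dump({k:np.array(v).tolist() for k,v in m.items()},open("m1.json","w"))
print(-np.array(m["R"]).T@m["t"],m["fx"],np.round(m["R"],2))
E
```

```text
[551.36639779 202.69894585 331.69095529] [-3.13551916e+00 -2.86244236e-03  2.64169577e+00] [-0.43165001  0.53587877 -0.45333897]
[487.09703095 237.64036045 301.77754257] 356.0199084301503 [[ 0.48  0.88 -0.01]
 [ 0.84 -0.46  0.29]
 [ 0.25 -0.14 -0.96]]
```

View pics/w1.png

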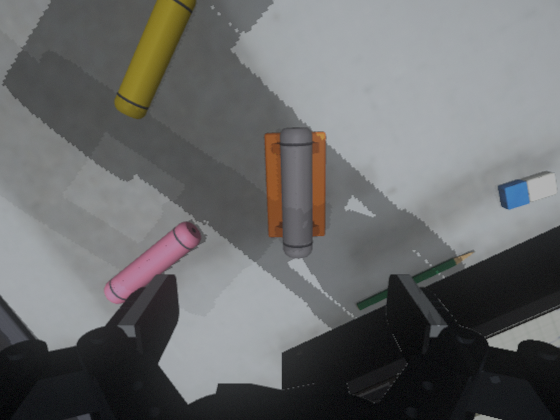

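The wrist view shows the shaft running from (296,128) to (298,257) on the rest. The pencil, eraser, and pink and yellow bars are clear of it.

```bash
python3 - <<'E'
from h import *
import json;m=json.load(open("m1.json"))
im=cv2.imread("pics/w1.png")
h=cv2.cvtColor(im,cv2.COLOR_BGR2HSV)
o=((h[...,0]>5)&(h[...,0]<16)&(h[...,1]>150)).astype(np.uint8)
ys,xs=np.nonzero(o);print("orange",xs.min(),xs.max(),ys.min(),ys.max())
for v in (165,180,195,210,220):
    r=np.nonzero(o[v,260:335])[0]+260
    g=np.diff(r);i=g.argmax();c=(r[i]+r[i+1])/2;print(v,r[i],r[i+1],c,ray(m,c,v,35).round(1))
a=ray(m,296.5,128,36);b=ray(m,298,257,30);print(a,b,(a+b)/2,np.linalg.norm(a-b),np.arctan2(*(a-b)[[1,0]]))
R=cv2.Rodrigues(np.array([0,0,0.]))[0]
E
```

```text
orange 265 324 132 236
165 279 313 296.0 [528.5 225.4  35. ]
180 280 313 296.5 [538.8 220.3  35. ]
195 280 313 296.5 [549.2 214.8  35. ]
210 281 313 297.0 [560.  209.5  35. ]
220 281 313 297.0 [567.2 205.7  35. ]
[504.68447008 238.41807718  36.        ] [597.5181683  190.75662461  30.        ] [551.10131919 214.58735089  33.        ] 104.52611916150181 2.667277214590343
```

Emit:
step_arm(
  commands=[
    [[5.6, 9.6, 0], 0, 1],
    [[0, 0, 0], -0.028, 1],
    [[0, 0, 30], 0, 1],
    [[0, 0, 30], 0, 1],
    [[0, 0, 30], 0, 1],
    [[0, 0, 20], 0, 1],
    [[0, 0, 0], 0, 1],
  ],
)

```text
clock: 2.78
eef_pos: [550.1, 217.0, 219.8]
tcp_rot: [-3.138, -0.001, 2.688]
contact_force: [-0.4, 0.9, 0.1]
opening: 1.001
```

```bash
python3 - <<'E'
from h import *
m=camera_model("wrist");im=grab_frame("wrist");cv2.imwrite("pics/w2.png",im);s=sense();print(s["eef_pos"],s["tcp_rot"])
h=cv2.cvtColor(im,cv2.COLOR_BGR2HSV)
o=((h[...,0]>5)&(h[...,0]<16)&(h[...,1]>150)).astype(np.uint8)
ys,xs=np.nonzero(o);print("orange",xs.min(),xs.max(),ys.min(),ys.max())
for X in ([551.1,213.8,33],[506.5,236.5,33],[595.6,191.1,33]): print(proj(m,X))
E
```

```text
[550.55510256 217.19084343 220.74588316] [-3.13878742e+00 -2.33297349e-04  2.68798923e+00]
orange 233 327 161 323
[278.07001849 268.83620709]
[279.68870634 165.6063041 ]
[276.61731928 355.94926891]
```

View pics/w2.png

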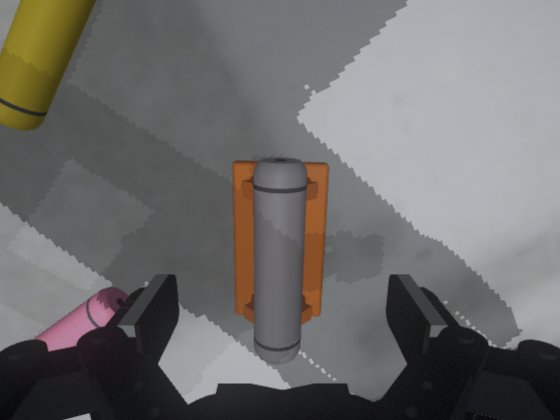

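The prediction matches: the shaft's ends are at (280,158) and (277,362), and the pink bar is clear of the raised open fingers. I'll grasp shallow so the fingertips clear the block top.

Emit:
step_arm(
  commands=[
    [[-2, -2.7, 0], 0.018, 1],
    [[0, 0, 12], 0, 1],
    [[0, 0, 8], 0, 1],
    [[0, 0, 0], 0, 1],
  ],
  force=40,
)

```text
clock: 3.32
eef_pos: [552.2, 214.1, 202.1]
tcp_rot: [3.141, 0.003, 2.67]
contact_force: [0.2, 0.4, -0.1]
opening: 1.0
```

Emit:
step_arm(
  commands=[
    [[0, 0, 2.5], 0, 1],
    [[0, 0, 0], 0, 0.15],
    [[0, 0, 0], 0, 0.1],
    [[0, 0, 0], 0, 0.1],
    [[0, 0, 0], 0, 0.1],
    [[0, 0, 0], 0, 0.1],
    [[0, 0, 0], 0, 0.1],
    [[0, 0, 0], 0, 0.1],
  ],
  force=40,
)

```text
clock: 4.32
eef_pos: [552.0, 213.4, 200.0]
tcp_rot: [-3.14, 0.003, 2.671]
contact_force: [-0.7, -0.5, 1.0]
opening: 0.263
```

Emit:
step_arm(
  commands=[
    [[0, 0, -10], 0, 0.1],
    [[0, 0, -30], 0, 0.1],
    [[0, 0, -40], 0, 0.1],
    [[0, 0, -40], 0, 0.1],
    [[0, 0, 0], 0, 0.1],
    [[0, 0, 0], 0, 0.1],
  ],
)

```text
clock: 5.08
eef_pos: [550.8, 213.9, 323.6]
tcp_rot: [-3.139, 0.0, 2.671]
contact_force: [-1.3, -1.4, -3.0]
opening: 0.262
```

```bash
python3 - <<'E'
from h import *
s=sense();print(s["eef_pos"],s["tcp_rot"],s["contact_force"])
m=camera_model("side");im=grab_frame("side");
a=im[150:320,150:400];b=cv2.resize(a,None,fx=2,fy=2,interpolation=3)
w=cv2.resize(grab_frame("wrist")[100:,:],(500,286))
cv2.imwrite("pics/c3.png",np.vstack([b,w]))
E
```

```text
[550.83356611 213.85669717 323.62871296] [-3.13892100e+00  4.39085507e-04  2.67057517e+00] [-1.25013262 -1.36312892 -2.95142265]
```

View pics/c3.png

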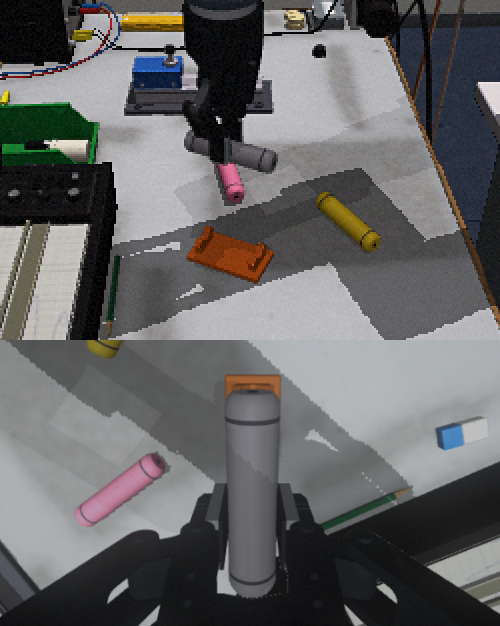

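The shaft is held level and centred in the jaws (bottom crop, 228–280 wide), and wrist load is about 3 N. Next I'll carry it beside the fixture to look from close by.

Emit:
step_arm(
  commands=[
    [[0, 0, 0], -0.155, 0.1],
    [[0, 0, 0], -0.155, 0.1],
    [[0, 0, 0], -0.155, 0.1],
    [[-8, -34, 0], 0, 0.1],
    [[-8, -34, 0], 0, 0.1],
    [[-8, -34, 0], 0, 0.1],
    [[-8, -34, 0], 0, 0.1],
    [[-8, -34, 0], 0, 0.1],
    [[-8, -34, 0], 0, 0.1],
    [[-8, -34, 0], 0, 0.1],
    [[-8, -34, 0], 0, 0.1],
    [[0, 0, 0], 0, 0.1],
    [[0, 0, 0], 0, 0.1],
  ],
)

```text
clock: 6.8
eef_pos: [614.5, -65.8, 303.7]
tcp_rot: [-3.136, -0.032, -3.131]
contact_force: [-0.8, 0.8, -3.5]
opening: 0.261
```

```bash
python3 - <<'E'
from h import *
import json
s=sense();print(s["eef_pos"],s["tcp_rot"],s["contact_force"],s["qpos"])
m=camera_model("wrist");cv2.imwrite("pics/w4.png",grab_frame("wrist"))
json.dump({k:np.array(v).tolist() for k,v in m.items()},open("m4.json","w"))
E
```

```text
[614.5461014  -65.82058174 303.74435921] [-3.13597463 -0.031573   -3.1307137 ] [-0.76310364  0.77071993 -3.54728282] [-0.10658295  0.45794934  1.72147133 -0.01107779  0.99289756 -1.68215291]
```

View pics/w4.png

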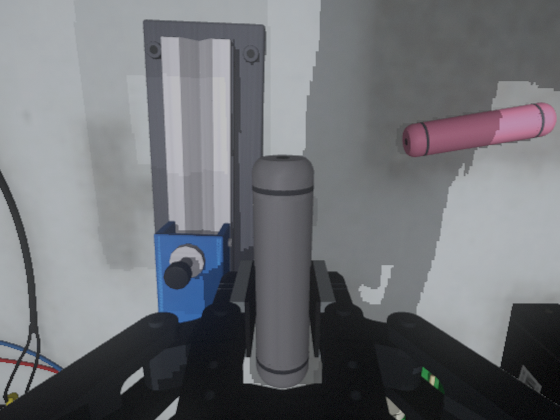

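The wrist view shows the base plate's open-end corners at (145,22) and (265,26). The block's top runs from (162,38) to (232,40), and the hood mouth is near row 232. Next I'll locate the groove line.

```bash
python3 - <<'E'
from h import *
import json;m=json.load(open("m4.json"))
g=cv2.cvtColor(cv2.imread("pics/w4.png"),cv2.COLOR_BGR2GRAY).astype(float)
for v in range(60,225,20):
    d=np.diff(cv2.GaussianBlur(g,(3,9),0)[v-2:v+3].mean(0)[135:275]);i=np.argsort(-abs(d))
    sel=[]
    for k in i:
        if all(abs(k-q)>4 for q in sel): sel.append(k)
        if len(sel)>=7: break
    print(v,[(int(k)+135,int(d[k])) for k in sorted(sel)])
for n,u,v,z in (("plateL",145,22,8),("plateR",265,26,8),("blkL",162,38,32),("blkR",232,40,32),("hoodL",156,234,63),("hoodR",226,236,63)): print(n,ray(m,u,v,z).round(1))
E
```

```text
60 [(144, -30), (161, 32), (179, -18), (212, 15), (229, -39), (239, 11), (264, 35)]
80 [(145, -31), (162, 30), (179, -16), (212, 16), (229, -39), (239, 9), (263, 35)]
100 [(146, -29), (163, 30), (180, -19), (212, 16), (229, -38), (240, 9), (263, 35)]
120 [(148, -28), (163, 30), (181, -17), (212, 15), (229, -40), (240, 10), (262, 34)]
140 [(149, -31), (164, 31), (181, -16), (212, 14), (229, -40), (237, 10), (262, 37)]
160 [(150, -30), (165, 31), (182, -18), (200, 6), (213, 14), (229, -37), (237, 10)]
180 [(151, -22), (166, 30), (183, -17), (201, 8), (213, 14), (229, -37), (238, 10)]
200 [(152, -21), (167, 29), (183, -15), (201, 8), (213, 13), (229, -37), (238, 10)]
220 [(153, -26), (168, 15), (174, 16), (184, -17), (213, 11), (229, -34), (240, 10)]
plateL [ 478.8 -162.6    8. ]
plateR [480.4 -80.7   8. ]
blkL [ 493.3 -144.1   32. ]
blkR [ 494.  -100.2   32. ]
hoodL [ 612.5 -146.8   63. ]
hoodR [ 613.3 -102.6   63. ]
```

```bash
python3 - <<'E'
from h import *
import json;m=json.load(open("m4.json"))
P=[]
for v,a,b,c,d in ((60,161.5,179.5,212.5,229.5),(100,163.5,180.5,212.5,229.5),(140,164.5,181.5,212.5,229.5),(180,166.5,183.3,213.3,229.5),(200,167.3,183.8,213.3,229.5)):
    q=[ray(m,u+.5,v,32) for u in (a,b,c,d)];P.append((q[0]+q[3]+q[1]+q[2])/4);print(v,[x[:2].round(1).tolist() for x in q],P[-1].round(1))
P=np.array(P);k=np.polyfit(P[:,0],P[:,1],1);print("yaw",np.arctan(k[0]),"y at 603,548",np.polyval(k,[603,548]))
for n in ("scene","side"):
    mm=camera_model(n);print(n,[proj(mm,X).round(0).tolist() for X in ([493,-122,32],[613,-124,63],[613,-102,63],[684,-124,63])])
E
```

```text
60 [[506.1, -145.1], [506.0, -133.6], [505.8, -112.6], [505.7, -101.8]] [ 505.9 -123.3   32. ]
100 [[530.5, -145.7], [530.4, -134.5], [530.1, -113.5], [530.0, -102.4]] [ 530.2 -124.    32. ]
140 [[556.2, -146.9], [556.1, -135.4], [555.8, -114.6], [555.7, -103.1]] [ 556. -125.   32.]
180 [[583.4, -147.5], [583.3, -135.9], [583.0, -115.1], [582.9, -103.8]] [ 583.2 -125.6   32. ]
200 [[597.7, -148.0], [597.5, -136.4], [597.3, -115.6], [597.1, -104.2]] [ 597.4 -126.1   32. ]
yaw -0.030097615023429797 y at 603,548 [-126.24806041 -124.59219156]
scene [[341.0, 251.0], [365.0, 211.0], [356.0, 208.0], [377.0, 195.0]]
side [[281.0, 190.0], [241.0, 182.0], [240.0, 186.0], [217.0, 183.0]]
```

Emit:
step_arm(
  commands=[
    [[0, 0, 0], 0.04, 0.1],
    [[13, -12, 0], 0, 0.1],
    [[13, -12, 0], 0, 0.1],
    [[13, -12, 0], 0, 0.1],
    [[13, -12, 0], 0, 0.1],
    [[12, -12, 0], 0, 0.1],
    [[0, 0, 0], 0, 0.1],
    [[0, 0, 0], 0, 0.1],
  ],
)

```text
clock: 7.85
eef_pos: [542.8, -125.9, 306.0]
tcp_rot: [-3.135, -0.033, 3.116]
contact_force: [-0.7, 0.7, -3.6]
opening: 0.259
```

Emit:
step_arm(
  commands=[
    [[-5, 2.6, 0], 0, 0.1],
    [[0, 0, 20], 0, 0.1],
    [[0, 0, 20], 0, 0.1],
    [[0, 0, 20], 0, 0.1],
    [[0, 0, 12], 0, 0.1],
    [[0, 0, 0], 0, 0.1],
    [[0, 0, 0], 0, 0.1],
  ],
)

```text
clock: 8.72
eef_pos: [550.4, -121.7, 232.8]
tcp_rot: [-3.135, -0.028, 3.118]
contact_force: [-0.9, -0.4, -2.6]
opening: 0.26
```

```bash
python3 - <<'E'
from h import *
import json
s=sense();print(s["eef_pos"],s["tcp_rot"],s["contact_force"])
m=camera_model("wrist");cv2.imwrite("pics/w5.png",grab_frame("wrist"))
json.dump({k:np.array(v).tolist() for k,v in m.items()},open("m5.json","w"))
E
```

```text
[ 550.44160292 -121.6515891   232.76597406] [-3.13461016 -0.02784202  3.11833255] [-0.94823784 -0.37806473 -2.59588732]
```

View pics/w5.png

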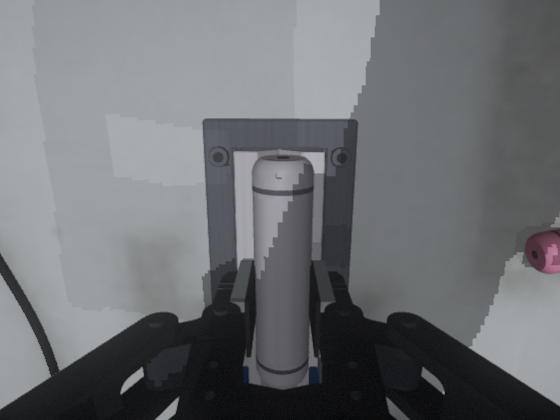

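The shaft (columns 252–314) hangs over the block (234–324), with the block's open end at row 150. Now the remaining offset.

```bash
python3 - <<'E'
from h import *
import json;m=json.load(open("m5.json"))
g=cv2.cvtColor(cv2.imread("pics/w5.png"),cv2.COLOR_BGR2GRAY).astype(float)
G=cv2.GaussianBlur(g,(3,9),0)
for v in (200,220,240,255):
    d=np.diff(G[v-2:v+3].mean(0)); 
    f=lambda a,b,s: a+int(np.argmax(s*d[a:b]))+.5+.5
    L,R=f(222,246,1),f(318,332,-1)
    s1,s2=f(247,262,-1),f(305,320,1)
    # shaft axis z approx: 
    zs=232.8-168+0
    print(v,L,s1,s2,R,"groove",((ray(m,L,v,32)+ray(m,R,v,32))/2).round(1),"shaft",((ray(m,s1,v,zs+2)+ray(m,s2,v,zs+2))/2).round(1),(ray(m,s2,v,zs)-ray(m,s1,v,zs)).round(1))
print(ray(m,279,151,32))
E
```

```text
200 235.0 253.0 313.0 323.0 groove [ 516.9 -123.9   32. ] shaft [ 508.8 -121.6   66.8] [ 0.5 24.2  0. ]
220 236.0 253.0 313.0 323.0 groove [ 527.2 -123.9   32. ] shaft [ 517.1 -121.8   66.8] [ 0.5 24.6  0. ]
240 237.0 254.0 312.0 322.0 groove [ 537.9 -124.2   32. ] shaft [ 525.6 -122.    66.8] [ 0.5 24.1  0. ]
255 237.0 254.0 312.0 321.0 groove [ 546.2 -124.7   32. ] shaft [ 532.2 -122.1   66.8] [ 0.5 24.4  0. ]
[ 492.7306321  -123.29447176   32.        ]
```

Emit:
step_arm(
  commands=[
    [[0, -1.7, 0], 0, 0.1],
    [[0, 0, 10], 0, 0.1],
    [[0, 0, 8], 0, 0.1],
    [[0, 0, 4], 0, 0.1],
    [[0, 0, 0], 0, 0.1],
  ],
)

```text
clock: 9.4
eef_pos: [550.0, -123.8, 210.3]
tcp_rot: [-3.134, -0.026, 3.118]
contact_force: [0.7, 0.6, -2.1]
opening: 0.263
```

Emit:
step_arm(
  commands=[
    [[0, 0, 2], 0, 0.1],
    [[0, 0, 0], 0, 0.1],
    [[0, 0, 1.2], 0, 0.1],
    [[0, 0, 0], 0, 0.1],
  ],
)

```text
clock: 9.9
eef_pos: [550.2, -123.8, 207.3]
tcp_rot: [-3.134, -0.025, 3.118]
contact_force: [-0.5, 0.9, -2.9]
opening: 0.261
```

Emit:
step_arm(
  commands=[
    [[0, 0, 1], 0, 0.1],
    [[0, 0, 0], 0, 0.1],
    [[0, 0, 0], 0, 0.1],
  ],
)

```text
clock: 10.28
eef_pos: [550.3, -123.8, 206.8]
tcp_rot: [-3.134, -0.025, 3.118]
contact_force: [-0.6, 1.0, 0.1]
opening: 0.258
```

Contact: the weight has gone off the wrist. I'll release, wait, and rise.

Emit:
step_arm(
  commands=[
    [[0, 0, 0], 0, 0.35],
    [[0, 0, 0], 0, 0.5],
    [[0, 0, 0], 0, 0.6],
    [[0, 0, 0], 0, 0.6],
    [[0, 0, -10], 0, 0.6],
    [[0, 0, -20], 0, 0.6],
    [[0, 0, -30], 0, 0.6],
    [[20, 0, -10], 0, 0.3],
    [[30, 0, 0], 0, 0],
    [[30, 0, 0], 0, 0],
    [[0, 0, 0], 0, 0],
  ],
)

```text
clock: 11.65
eef_pos: [471.1, -121.6, 285.3]
tcp_rot: [-3.133, -0.02, 3.118]
contact_force: [0.6, -0.1, -0.3]
opening: 0.004
```

```bash
python3 - <<'E'
from h import *
import json
s=sense();print(s["eef_pos"],s["tcp_rot"],s["contact_force"])
m=camera_model("wrist");im=grab_frame("wrist")
a=cv2.resize(grab_frame("scene")[170:290,280:440],(560,420),interpolation=3)
cv2.imwrite("pics/w6.png",im);cv2.imwrite("pics/c6.png",cv2.resize(np.hstack([im,a]),(800,300)))
json.dump({k:np.array(v).tolist() for k,v in m.items()},open("m6.json","w"))
E
```

```text
[ 471.10304302 -121.59988449  285.27794281] [-3.13288741 -0.01999979  3.11835462] [ 0.63863235 -0.11915682 -0.32223407]
```

View pics/c6.png

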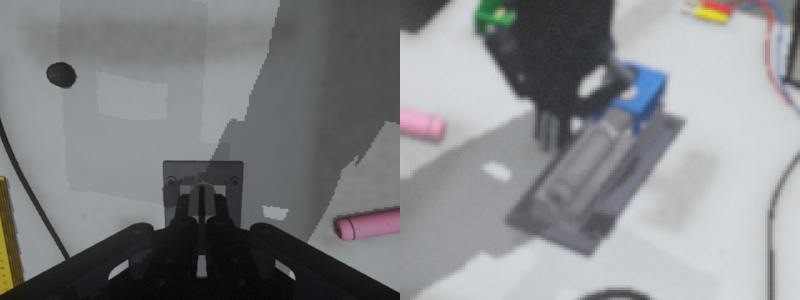

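The shaft lies in the groove, with its front end just short of the hood (right crop). The nut is far off at the left. I'll lower the shut fingers behind the shaft's rear end.

Emit:
step_arm(
  commands=[
    [[0, 0, 25], 0, 0],
    [[0, 0, 25], 0, 0],
    [[0, 0, 18], 0, 0],
    [[0, 0, 5], 0, 0],
    [[0, 0, 0], 0, 0],
    [[0, 0, 0], 0, 0],
  ],
  force=60,
)

```text
clock: 12.5
eef_pos: [478.6, -123.4, 212.9]
tcp_rot: [-3.131, -0.009, 3.119]
contact_force: [0.2, 0.2, 0.7]
opening: 0.001
```

```bash
python3 - <<'E'
from h import *
s=sense();print(s["eef_pos"],s["tcp_rot"],s["contact_force"])
a=cv2.resize(grab_frame("scene")[190:270,310:410],(800,600)[:2],interpolation=3)
b=cv2.resize(grab_frame("side")[160:220,190:310],(800,400),interpolation=3)
cv2.imwrite("pics/c7.png",cv2.resize(np.vstack([a,b]),(480,600)))
E
```

```text
[ 478.60384127 -123.36252207  212.92919962] [-3.13062086 -0.00905501  3.11935292] [0.16790074 0.17228318 0.65976527]
```

View pics/c7.png

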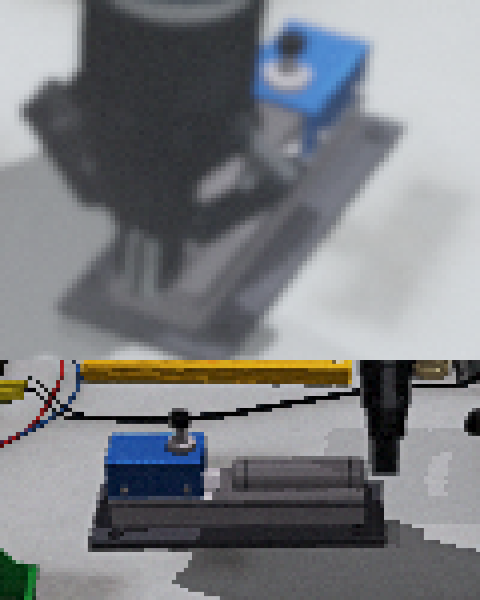

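In the side crop the shaft is seated and level, the fingers stand just behind its rear end, and the front end is short of the hood. Next I push.

Emit:
step_arm(
  commands=[
    [[0, 1.5, 2], 0, 0],
    [[0, 0, 2], 0, 0],
    [[0, 0, 0], 0, 0],
    [[-2, 0, 0], 0, 0],
    [[-2, 0, 0], 0, 0],
    [[-2, 0, 0], 0, 0],
    [[-2, 0, 0], 0, 0],
    [[-2, 0, 0], 0, 0],
    [[-2, 0, 0], 0, 0],
    [[-2, 0, 0], 0, 0],
  ],
)

```text
clock: 13.85
eef_pos: [493.1, -122.2, 209.3]
tcp_rot: [-3.13, -0.009, 3.119]
contact_force: [-1.5, -0.8, 0.7]
opening: 0.002
```

Emit:
step_arm(
  commands=[
    [[-2, 0, 0], 0, 0],
    [[-2, 0, 0], 0, 0],
    [[-2, 0, 0], 0, 0],
    [[-2, 0, 0], 0, 0],
    [[-2, 0, 0], 0, 0],
    [[-2, 0, 0], 0, 0],
  ],
)

```text
clock: 14.6
eef_pos: [505.9, -122.4, 209.2]
tcp_rot: [-3.13, -0.009, 3.119]
contact_force: [-1.1, -0.8, 0.1]
opening: -0.003
```

Emit:
step_arm(
  commands=[
    [[-1.5, 0, 0], 0, 0],
    [[-1.5, 0, 0], 0, 0],
    [[-1.5, 0, 0], 0, 0],
    [[-1.5, 0, 0], 0, 0],
  ],
)

```text
clock: 15.1
eef_pos: [512.3, -122.6, 209.1]
tcp_rot: [-3.13, -0.009, 3.119]
contact_force: [-1.1, -0.6, 0.2]
opening: 0.003
```

Emit:
step_arm(
  commands=[
    [[-1.5, 0, 0], 0, 0],
    [[-1.5, 0, 0], 0, 0],
    [[-1.5, 0, 0], 0, 0],
    [[-1.5, 0, 0], 0, 0],
  ],
)

```text
clock: 15.6
eef_pos: [518.5, -122.7, 209.0]
tcp_rot: [-3.131, -0.01, 3.119]
contact_force: [-2.8, -0.2, 1.5]
opening: -0.0
```

Emit:
step_arm(
  commands=[
    [[-1.5, 0, 0], 0, 0],
    [[-1.5, 0, 0], 0, 0],
    [[-1.5, 0, 0], 0, 0],
  ],
)

```text
clock: 15.98
eef_pos: [521.1, -122.6, 208.2]
tcp_rot: [-3.131, -0.016, 3.119]
contact_force: [-5.7, -0.3, 2.6]
opening: -0.0
```

Emit:
step_arm(
  commands=[
    [[-1.5, 0, 0], 0, 0],
    [[-1.5, 0, 0], 0, 0],
    [[-1.5, 0, 0], 0, 0],
  ],
)

```text
clock: 16.35
eef_pos: [523.7, -122.5, 207.3]
tcp_rot: [-3.132, -0.022, 3.119]
contact_force: [-5.6, 1.0, 2.0]
opening: 0.0
```

Emit:
step_arm(
  commands=[
    [[-1, 0, 0], 0, 0],
    [[-1, 0, 0], 0, 0],
  ],
)

```text
clock: 16.6
eef_pos: [525.4, -122.5, 207.1]
tcp_rot: [-3.132, -0.024, 3.12]
contact_force: [-5.7, 0.3, 2.3]
opening: -0.001
```

Emit:
step_arm(
  commands=[
    [[-1, 0, 0], 0, 0],
    [[-1, 0, 0], 0, 0],
  ],
)

```text
clock: 16.85
eef_pos: [527.0, -122.5, 207.0]
tcp_rot: [-3.132, -0.025, 3.12]
contact_force: [-4.5, -1.0, 2.5]
opening: 0.001
```

Emit:
step_arm(
  commands=[
    [[-1.2, 0, -0.5], 0, 0],
    [[-1.2, 0, -0.5], 0, 0],
    [[-1.2, 0, -0.5], 0, 0],
  ],
)

```text
clock: 17.23
eef_pos: [530.9, -122.5, 208.1]
tcp_rot: [-3.133, -0.025, 3.119]
contact_force: [-3.6, 0.6, -1.5]
opening: -0.0
```

Emit:
step_arm(
  commands=[
    [[-1.2, 0, 0], 0, 0],
    [[-1.2, 0, 0], 0, 0],
    [[-1.2, 0, 0], 0, 0],
  ],
)

```text
clock: 17.6
eef_pos: [535.0, -122.5, 208.0]
tcp_rot: [-3.133, -0.025, 3.12]
contact_force: [-4.0, -0.2, -0.8]
opening: -0.002
```

Emit:
step_arm(
  commands=[
    [[-1.2, 0, 0], 0, 0],
    [[-1.2, 0, 0], 0, 0],
    [[-1.2, 0, 0], 0, 0],
  ],
)

```text
clock: 17.98
eef_pos: [538.9, -122.6, 207.9]
tcp_rot: [-3.133, -0.025, 3.119]
contact_force: [-2.7, 0.0, -1.2]
opening: -0.001
```

Emit:
step_arm(
  commands=[
    [[-0.8, 0, 0], 0, 0],
    [[-0.8, 0, 0], 0, 0],
  ],
)

```text
clock: 18.23
eef_pos: [540.6, -122.7, 207.8]
tcp_rot: [-3.133, -0.025, 3.119]
contact_force: [-2.0, -0.4, -0.8]
opening: -0.002
```

Emit:
step_arm(
  commands=[
    [[-0.8, 0, 0], 0, 0],
    [[-0.8, 0, 0], 0, 0],
  ],
)

```text
clock: 18.48
eef_pos: [542.3, -122.7, 207.8]
tcp_rot: [-3.133, -0.025, 3.119]
contact_force: [-2.9, -0.1, -1.2]
opening: 0.0
```

Emit:
step_arm(
  commands=[
    [[-0.7, 0, 0], 0, 0],
    [[-0.7, 0, 0], 0, 0],
    [[-0.7, 0, 0], 0, 0],
  ],
)

```text
clock: 18.85
eef_pos: [544.5, -122.8, 207.7]
tcp_rot: [-3.133, -0.025, 3.119]
contact_force: [-2.2, -0.6, -0.8]
opening: -0.001
```

Emit:
step_arm(
  commands=[
    [[-0.7, 0, 0], 0, 0],
    [[-0.7, 0, 0], 0, 0],
    [[-0.7, 0, 0], 0, 0],
  ],
)

```text
clock: 19.23
eef_pos: [546.8, -122.8, 207.6]
tcp_rot: [-3.133, -0.025, 3.119]
contact_force: [-3.9, -0.4, -0.9]
opening: 0.002
```

Emit:
step_arm(
  commands=[
    [[-0.7, 0, 0], 0, 0],
    [[-0.7, 0, 0], 0, 0],
  ],
)

```text
clock: 19.48
eef_pos: [548.3, -122.9, 207.6]
tcp_rot: [-3.133, -0.025, 3.12]
contact_force: [-2.6, -0.8, -1.3]
opening: 0.002
```

Emit:
step_arm(
  commands=[
    [[-0.7, 0, 0], 0, 0],
    [[-0.7, 0, 0], 0, 0],
    [[-0.7, 0, 0], 0, 0],
  ],
)

```text
clock: 19.85
eef_pos: [550.6, -122.9, 207.6]
tcp_rot: [-3.133, -0.025, 3.12]
contact_force: [-3.0, 0.3, -0.7]
opening: -0.004
```

Emit:
step_arm(
  commands=[
    [[-0.7, 0, 0], 0, 0],
    [[-0.7, 0, 0], 0, 0],
    [[-0.7, 0, 0], 0, 0],
  ],
)

```text
clock: 20.23
eef_pos: [552.8, -123.0, 207.5]
tcp_rot: [-3.133, -0.025, 3.12]
contact_force: [-3.0, -0.2, -0.2]
opening: -0.002
```

Emit:
step_arm(
  commands=[
    [[-0.7, 0, 0], 0, 0],
    [[-0.7, 0, 0], 0, 0],
    [[-0.7, 0, 0], 0, 0],
  ],
)

```text
clock: 20.6
eef_pos: [555.0, -123.1, 207.5]
tcp_rot: [-3.132, -0.025, 3.12]
contact_force: [-2.3, -0.0, -1.5]
opening: -0.004
```

Emit:
step_arm(
  commands=[
    [[-0.7, 0, 0], 0, 0],
    [[-0.7, 0, 0], 0, 0],
    [[-0.7, 0, 0], 0, 0],
  ],
)

```text
clock: 20.98
eef_pos: [556.7, -123.2, 207.3]
tcp_rot: [-3.133, -0.026, 3.12]
contact_force: [-4.9, -1.3, 2.9]
opening: -0.002
```

Emit:
step_arm(
  commands=[
    [[-0.7, 0, 0], 0, 0],
    [[0, 0, 0], 0, 0],
  ],
)

```text
clock: 21.22
eef_pos: [556.9, -123.2, 207.4]
tcp_rot: [-3.133, -0.028, 3.12]
contact_force: [-2.7, -0.2, -0.7]
opening: -0.002
```

Emit:
step_arm(
  commands=[
    [[-0.7, 0, 0], 0, 0],
    [[-0.7, 0, 0], 0, 0],
  ],
)

```text
clock: 21.48
eef_pos: [557.5, -123.2, 207.3]
tcp_rot: [-3.133, -0.031, 3.12]
contact_force: [-7.2, -1.7, 3.0]
opening: 0.001
```

Emit:
step_arm(
  commands=[
    [[-0.7, 0, 0], 0, 0],
    [[-0.7, 0, 0], 0, 0],
  ],
)

```text
clock: 21.72
eef_pos: [558.0, -123.2, 207.3]
tcp_rot: [-3.133, -0.033, 3.12]
contact_force: [-6.4, -0.8, 3.3]
opening: -0.003
```

Emit:
step_arm(
  commands=[
    [[-1.1, 0, 0], 0, 0],
    [[-1.1, 0, 0], 0, 0],
  ],
)

```text
clock: 21.98
eef_pos: [558.9, -123.3, 207.2]
tcp_rot: [-3.133, -0.038, 3.12]
contact_force: [-8.6, -0.5, 3.0]
opening: 0.001
```

Emit:
step_arm(
  commands=[
    [[-1.4, 0, -0.4], 0, 0],
    [[-1.4, 0, -0.2], 0, 0],
  ],
)

```text
clock: 22.22
eef_pos: [560.0, -123.3, 207.2]
tcp_rot: [-3.134, -0.043, 3.12]
contact_force: [-8.1, -2.1, 2.5]
opening: -0.003
```

The push has stayed above 8 N with almost no motion. That's well over the 2–4 N drag, so the shaft is on the stop. I'll back straight off, then rise.

Emit:
step_arm(
  commands=[
    [[0, 0, 0], 0, 0],
    [[1, 0, 0], 0, 0],
    [[2, 0, 0], 0, 0],
    [[4, 0, 0], 0, 0],
    [[8, 0, 0], 0, 0],
    [[12, 0, 0], 0, 0],
    [[16, 0, 0], 0, 0],
    [[16, 0, 0], 0, 0],
    [[10, 0, 0], 0, 0],
    [[0, 0, 0], 0, 0],
  ],
)

```text
clock: 23.48
eef_pos: [487.2, -121.7, 211.0]
tcp_rot: [-3.133, -0.037, 3.12]
contact_force: [-1.0, 0.2, -0.8]
opening: 0.004
```

```bash
python3 - <<'E'
from h import *
s=sense();print(s["eef_pos"],s["tcp_rot"],s["contact_force"])
ms=camera_model("side");im=grab_frame("side")
print([proj(ms,X).round(1).tolist() for X in ([563,-125,39],[563,-125,51],[493,-122,32],[613,-124,63])])
b=cv2.resize(im[160:220,190:310],(800,400),interpolation=3)
cv2.imwrite("pics/c8.png",b)
E
```

```text
[ 487.1851646  -121.70315899  211.04370176] [-3.13309466 -0.03747768  3.11985838] [-1.03487568  0.18710401 -0.79637275]
[[257.7, 188.5], [257.6, 185.0], [281.0, 190.5], [240.6, 182.1]]
```

View pics/c8.png

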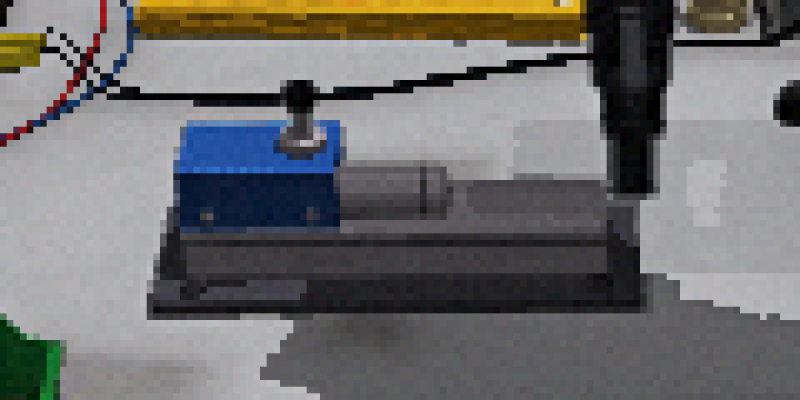

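The side crop shows the shaft seated under the hood, with its rear end at column 257.5 of the full image. That matches the predicted 257.7 for x = 563. I'll rise clear and hand in.

Emit:
step_arm(
  commands=[
    [[5, 0, -20], 0, 0],
    [[0, 0, -30], 0, 0],
    [[0, 0, -20], 0, 0],
    [[0, 0, 0], 0, 0],
    [[0, 0, 0], 0, 0],
    [[0, 0, 0], 0, 0],
  ],
)

```text
clock: 24.28
eef_pos: [487.2, -121.3, 281.9]
tcp_rot: [-3.133, -0.036, 3.12]
contact_force: [-1.1, -0.3, -0.4]
opening: -0.007
```

```bash
python3 - <<'E'
from rig import *
s=sense();print(s["eef_pos"],s["contact_force"],s["clock"]);print(sign_off())
E
```

```text
[ 487.19807454 -121.28624195  281.86343931] [-1.09643945 -0.26092415 -0.40541095] 24.275
the job is handed in; nothing more can be done
None
```

I took the shaft from the rest, laid it in the open groove and pushed it with shut fingers under the hold-down until it met the stop. I then backed straight off, rose clear and handed in at 24.3 s.

- **Push force:** it peaked near 6 N nosing under the hold-down and dropped to about 3 N while sliding. It then rose to about 8.6 N with almost no further movement, which I took as the stop. That puts roughly 5–6 N on the stop at its hardest, well under 15 N.
- **Final position:** the last side view showed the shaft in the groove with its rear end within about half a pixel of where I expected it. The fingers were clear of it.
- **Not confirmed:** I could not measure the force left on the stop after letting go. I inferred it from the hold-down's drag. I also did not measure how far the hold-down was lifted.
- **Disagreements:** the tool drifted to about 0.04 rad of tilt while pushing, because tilt cannot be commanded. The measured tip travel on the stop was only roughly consistent with 4 N/mm. The wrist force still read about 1 N with nothing touching, so allow that much error in the forces above.

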